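Turn the e-reader over and dock it for the night

TASK

The e-reader has been left screen-down on the little bedside shelf. Slide it out past the shelf's open end until you can get under its edge, pick it up, turn it over and lay it gently back on the shelf in front of its charging dock, screen-up, without letting it drop; then slide it along the shelf, contacts first, fully home and square into the dock. Leave the other bedside things where they are.

Things in the scene. Friction and masses are not known exactly. Their poses are not given: they have to be found in the camera images.
- shelf: fixed plain wooden riser shelf on the dresser, board 320 (x) by 440 (y) by 18 mm thick, top 110 mm above the work surface, two black hoop legs 105 mm in from its ends. Origin on the work surface under the board's middle; z up, x away from the robot. The -y end (robot's right) is open, the dock is at the +y end. Mug, clock and jar stand on its strip x = 75 to 160 mm. Place and yaw vary
- open_end (a point): point on the shelf's top at the upper rim of the open (-y) end, in line with the middle of the dock; axes as the shelf's (shelf frame: x -50, y -220, z 110 mm)
- dock_contacts (a point): middle of the dock's back wall's inner face, 5.5 mm above the shelf top (shelf frame x -50, y +190, z 115.5 mm); shelf axes. The dock: low black U-shaped housing fixed on the shelf, open to -y, no floor; back wall 18 mm high; side cheeks 14 mm high, 34 mm long leave a pocket 180 mm wide; flared lead-ins 30 mm long ahead of them widen the mouth to about 197 mm
- reader: loose e-reader in a slim hard shell: rigid slab 170 (x) by 124 (y) by 11 mm (z), about 240 g. Origin at the slab's middle. z points out of its plain grey back, the screen is on the -z side: at the start z points up (screen down); turned over, z points down. At the start its y axis runs along the shelf's y within 0.25 rad. It slides easily on the board, also when leant on one edge
- reader_contacts (a point): middle of the reader's long edge with the brass charging contacts (reader frame y = +62 mm); this edge must meet the dock's back wall. At the start it is the edge nearest the dock. Axes as the reader's
- reader_free_edge (a point): middle of the reader's opposite long edge (reader frame y = -62 mm), at the start the one nearest the shelf's open end; axes as the reader's
- mug: white mug standing on the shelf's far strip, radius 36 mm, 85 mm high with a handle; a bystander. Origin at the middle of its foot
- alarm_clock: small white alarm clock on the shelf's far strip, 42 x 78 x 79 mm; a bystander. Origin at the middle of its underside
- pill_jar: small amber jar on the shelf's far strip, radius 22 mm, 75 mm high; a bystander. Origin at the middle of its underside
- glasses_case: black spectacle case on the dresser, 155 x 58 x 36 mm; a bystander. Origin at the middle of its underside
- water_bottle: clear bottle on the dresser left of the shelf, radius 34 mm, 210 mm high; a bystander. Origin at the middle of its underside
- tv_remote: black remote control on the dresser, 45 x 150 x 18 mm; a bystander. Origin at the middle of its underside
Things that resemble listed ones, but are neither listed nor needed, are in the scene too. Of the things that look like the reader, the middle-sized one is meant.

How it is judged (in metres and radians):
On the way, in this order (a step that is already met when the one before it is completed fails the run):
1. the e-reader, still screen-down, is slid out along the shelf until its free edge stands at least 25 mm past the open end (y of reader_free_edge in the frame of open_end below -0.025 m and angle between reader's own z axis and vertical below 0.3 rad and height (world z) of reader above 0.1 m), for 0.1 s.
2. it is taken up in the fingers: they touch it while its middle is at least 40 mm above the shelf's top (height (world z) of reader above 0.15 m and contact force between the fingers and reader above 1 N), for 0.1 s.
3. it lies flat on the shelf screen-up in front of the dock, its contact edge still 20 mm or more from the back wall (angle between reader's own z axis and vertical above 3.04 rad and height (world z) of reader between 0.111 and 0.12 m and contact force between shelf and reader above 0.5 N and y of reader_contacts in the frame of dock_contacts below -0.02 m), for 0.2 s.
At the end, for the whole second after the job is handed in: the e-reader lies flat on the shelf, screen-up, fully home in the dock: its contact edge within 4 mm of the dock's back wall, within 10 mm of its middle sideways and square to it within 0.05 rad, at rest; the bystanders have stayed where they were (angle between reader's own z axis and vertical above 3.08 rad and height (world z) of reader between 0.112 and 0.119 m and y of reader_contacts in the frame of dock_contacts above -0.004 m and x of reader_contacts in the frame of dock_contacts between -0.01 and 0.01 m and angle between the x axis of reader and the x axis of shelf, either way round below 0.05 rad and linear speed of reader below 0.02 m/s); the robot touches nothing.
It fails at once if the e-reader drops or is flung: moves faster than 0.5 m/s with no finger touching it (linear speed of reader above 0.5 m/s and contact force between the fingers and reader below 0.05 N).
It fails at once if the e-reader falls off the shelf (height (world z) of reader below 0.08 m).
It fails at once if a bystander is shifted by more than 25 mm (distance of any of mug, alarm_clock, pill_jar, glasses_case, water_bottle, tv_remote from where it was at the start of the episode above 0.025 m).
It fails at once if a bystander is tipped over (angle between any of mug, alarm_clock, pill_jar, water_bottle's own z axis and vertical above 0.5 rad).
It also fails if it takes over 72 s, if anything falls off the work surface, if the arm or the gripper's body presses on something with over 40 N, if the wrist force passes 120 N, or if a joint passes its speed limit or range.

ROBOT

A 6-joint arm with a two-finger parallel gripper is mounted at the origin on the work surface. World frame = base frame: x ahead of the robot, y to its left, z up, the work surface at z = 0. Lengths are in mm, angles in rad, forces in N, time in s.
With the tool pointing down it reaches from about 350 to 775 mm from the base axis. Payload 7.3 kg.
Tool frame: the origin (TCP) lies at the very end of the fingers, on their centre line; the grasp point (between the pads) lies 19 mm behind it; z points along the fingers, y is the line along which they close (so a half turn about z gives the same grasp; the last joint's range is limited). The gripper opens to 92 mm and grips with 3 to 60 N. Pads are 19 mm wide; open, the fingers measure 130 mm over their backs; the gripper's body (75 mm by 190 mm) begins 47 mm behind the grasp point.
Start: joints at [-1.321, 0.342, 1.524, -0, 1.275, -0.146], TCP at [202.435, -484.422, 226.741] pointing down, gripper open.
Joint ranges: [-2.53, 2.53], [-0.77, 2.02], [0.04, 2.7], [-1, 4.14], [0.28, 2.66], [-3.11, 3.11]. Speed limits (rad/s): [2.57, 2.57, 3.14, 3.14, 3.14, 3.14].

INTERFACE

Orientations are given as [roll, pitch, yaw] about the fixed x, y, z axes, in that order (R = Rz(yaw) Ry(pitch) Rx(roll)).
In Python, from plant import get_obs, capture, close_job gives the robot as it stands. The module is installed in compiled form; this text tells all that it offers.
- The arm moves only by the shell command python3 -m handwheel 'ROWS'. ROWS is JSON, a list of rows, each a list of 3 entries, a list of its own where there are three numbers: the turn, a rotation vector about the tool's x, y, z in degrees, then the shift along the tool's x, y, z in m, then the opening, from 0 (shut) to 1 (fully open). A call has 1 to 12 rows; each row is the pose to reach, as a shift and turn from the pose commanded when the call began, along the tool's axes at that moment; what a row does not reach only later rows make up. A row lasts 1/10 s, in which the tool goes at most 50 mm and 8.59 degrees, less where a joint would pass 70% of its speed; a pose out of reach is approached as far as the arm can. A call with a gripper value outside its range is refused whole. The fingers move at their own pace and stop on an object; the grip force is fixed at half the most. Time passes only in rows, so rows that repeat a pose let the fingers close. It gives the time, the measured TCP pose, the force, the opening and the grip force at its end, in the units of the state.
- get_obs(): the state, without advancing time (a new reading comes with each control period).
- capture(name): name is "side" or "top" or "wrist"; returns a dict with "image" (480x640x3 uint8, red, green, blue), "depth" (480x640 float32, mm along the optical axis (not along the pixel's ray), 0 where there is no reading), "fx", "fy", "cx", "cy" (pixels), "k1" (the pictures are not rectified: a ray, as slopes to the right and down, at radius r is drawn at 1 + k1 r^2 times it, then the intrinsics apply), "camera_from_world" (4x4, takes a point from world to camera coordinates). Camera axes: x right, y down, z forward; pixel columns grow to the right and rows downward; lengths in mm; the calibration is good to about 2 mm. A picture is of the moment at which its call begins.
- close_job(): hands the job in; it is judged then, once.
The state is a dict: "time": time; "joint_positions": joint angles; "dq": joint speeds; "tau": joint torques, N m; "tool_pos": TCP position; "tcp_rot": TCP orientation; "contact_force": force on the tool from outside, world axes, zero at the start; "moment": the same for the moment, N m; "grip_width": finger opening in mm; "finger_force": force on a finger pad.
Only numpy, scipy, OpenCV 4.12 (cv2) and the standard library are available. Lean on these libraries where they do the work, as an engineer would, in place of code of your own. Each camera call takes 0.05 s, during which the arm holds its last target. There are 200 camera calls.

## Working session

There is one attempt and no reset: what is moved stays moved. The work goes in short steps, Python scripts to look and compute and a shell command to move; the robot and the scene stay as the last step left them, time stands still between calls to the robot, and variables do not carry over. Pictures are saved under pics/ and viewed, at most 10 in all, crops included, and the job is handed in when it is done.

```bash
mkdir -p pics; cat > h.py <<'E'
import numpy as np, cv2
from plant import get_obs, capture
from scipy.spatial.transform import Rotation as R
def cloud(c):
    h,w=c["depth"].shape
    u,v=np.meshgrid(np.arange(w),np.arange(h))
    K=np.array([[c["fx"],0,c["cx"]],[0,c["fy"],c["cy"]],[0,0,1]])
    p=cv2.undistortPoints(np.stack([u,v],-1).reshape(-1,1,2).astype(np.float64),K,np.array([c["k1"],0,0,0,0])).reshape(h,w,2)
    z=c["depth"]
    P=np.dstack([p[...,0]*z,p[...,1]*z,z]).reshape(-1,3)
    T=np.linalg.inv(c["camera_from_world"])
    W=(P@T[:3,:3].T+T[:3,3]).reshape(h,w,3)
    W[z<=0]=np.nan
    return W
def save(c,n): cv2.imwrite("pics/"+n,c["image"][...,::-1])
E
python3 - <<'E'
from h import *
o=get_obs(); print({k:np.round(v,3) for k,v in o.items()})
for n in("top","side"):
    c=capture(n); save(c,n+"0.png"); np.savez(n+"0.npz",**c)
    print(n,np.round(np.linalg.inv(c["camera_from_world"]),2).tolist(),c["k1"],c["fx"])
E
```

```text
{'time': np.float64(0.0), 'joint_positions': array([-1.321,  0.343,  1.525,  0.   ,  1.275, -0.146]), 'dq': array([-0.001, -0.002, -0.   , -0.   , -0.002,  0.001]), 'tau': array([-1.0000e-03, -4.3125e+01, -2.4422e+01,  7.2000e-02,  5.6000e-02,
       -0.0000e+00]), 'tool_pos': array([ 202.326, -484.02 ,  226.062]), 'tcp_rot': array([-3.14 , -0.   ,  0.396]), 'contact_force': array([-0.005, -0.413, -0.007]), 'moment': array([ 0.027, -0.034, -0.018]), 'finger_force': np.float64(0.0), 'grip_width': np.float64(91.721)}
top [[-0.02, -1.0, 0.05, 420.93], [-1.0, 0.02, 0.02, -8.35], [-0.02, -0.04, -1.0, 1288.42], [0.0, 0.0, 0.0, 1.0]] -0.0007306782782462407 485.41818736563744
side [[-0.85, -0.32, 0.42, -112.83], [-0.53, 0.49, -0.69, 1008.08], [0.02, -0.81, -0.58, 931.27], [0.0, 0.0, 0.0, 1.0]] -0.14317551798101802 581.6522844958745
```

View pics/top0.png

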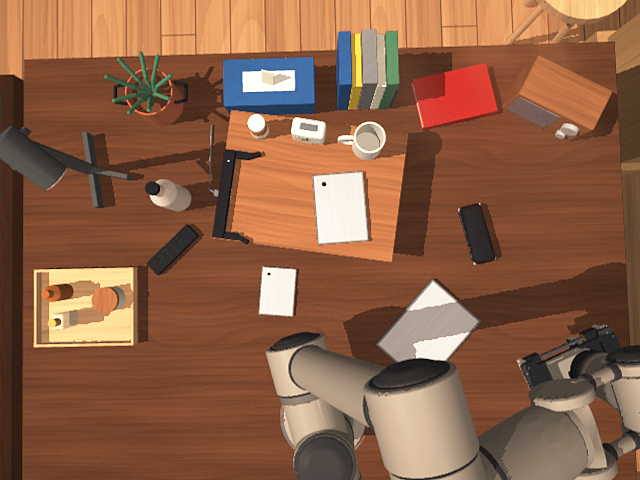

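View pics/side0.png

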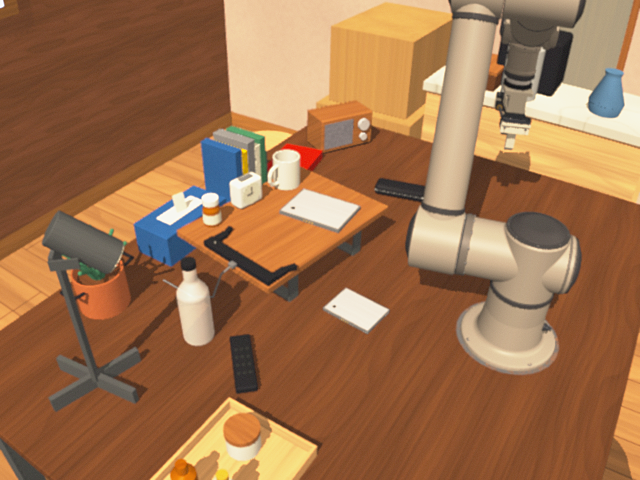

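The top view shows the shelf (corners about (228,110), (408,130), (392,262), (215,240)), with the dock on its left at x≈225 and the reader at (341,207). Mug, clock and jar stand along the top strip. The look-alikes are on the dresser, a small one at (278,290) and a large one at (428,325). The side view agrees with this.

```bash
python3 - <<'E'
from h import *
for n in("top","side"):
    c=dict(np.load(n+"0.npz")); W=cloud(c); im=c["image"].astype(int)
    z=W[...,2]; x=W[...,0];y=W[...,1]
    reg=(x>250)&(x<800)&(abs(y)<450)
    sat=im.max(-1)-im.min(-1)
    def rect(m,name):
        m=m.astype(np.uint8); k,l,s,_=cv2.connectedComponentsWithStats(m); i=1+np.argmax(s[1:,4]); q=l==i
        P=W[q]; r=cv2.minAreaRect(P[:,:2].astype(np.float32)); print(n,name,np.round(r[0],1),np.round(r[1],1),round(r[2],2),'zmed',np.round(np.median(P[:,2]),1),q.sum(), np.round(np.percentile(P[:,2],[2,98]),1))
        return P
    rd=reg&(z>112)&(z<135)&(sat<40)&(im.min(-1)>120)
    P=rect(rd,"reader"); 
    sh=reg&(z>90)&(z<140)
    rect(sh,"shelf")
    wood=reg&(z>100)&(z<125)&(sat>60)
    rect(wood,"wood")
    dk=reg&(z>108)&(z<140)&(im.max(-1)<60)
    rect(dk,"dock")
    for nm,m in(("clutter",reg&(z>140)),):
        k,l,s,ce=cv2.connectedComponentsWithStats(m.astype(np.uint8))
        for i in range(1,k):
            if s[i,4]>60:
                q=W[l==i]; print(nm,np.round([q.min(0),q.max(0)]).tolist())
E
```

```text
top reader [534.3 -50.8] [167.2 122.4] 3.16 zmed 122.5 3462 [118.1 126.9]
top shelf [594.5  36.1] [473.  323.8] 80.88 zmed 112.3 21524 [106.9 130.4]
top wood [593.7  20. ] [441.1 320.3] 81.0 zmed 111.4 16123 [106.6 116.2]
top dock [569.9 200. ] [ 88.4 223.1] 80.79 zmed 128.5 1340 [117.2 133.6]
clutter [[764.0, 429.0, 141.0], [800.0, 448.0, 170.0]]
clutter [[707.0, 118.0, 140.0], [750.0, 160.0, 193.0]]
clutter [[689.0, -20.0, 141.0], [741.0, 60.0, 197.0]]
clutter [[650.0, -153.0, 140.0], [723.0, -47.0, 202.0]]
clutter [[551.0, 347.0, 140.0], [608.0, 399.0, 216.0]]
clutter [[250.0, 14.0, 202.0], [255.0, 55.0, 255.0]]
clutter [[250.0, -450.0, 510.0], [266.0, -418.0, 587.0]]
clutter [[250.0, -168.0, 455.0], [295.0, -25.0, 761.0]]
side reader [531.8 -47.9] [167.6 129.3] 2.86 zmed 120.2 1663 [116.3 124. ]
side shelf [605.   34.4] [474.8 351.5] 81.07 zmed 110.0 13258 [ 97.1 131.2]
side wood [589.9  21.3] [446.  324.8] 80.72 zmed 109.1 8877 [102.8 113.7]
side dock [566.5 204.8] [ 85.  222.2] 80.93 zmed 126.7 1050 [115.4 131.6]
clutter [[250.0, -84.0, 577.0], [278.0, -47.0, 680.0]]
clutter [[644.0, -155.0, 140.0], [724.0, -44.0, 199.0]]
clutter [[686.0, -15.0, 140.0], [739.0, 65.0, 191.0]]
clutter [[703.0, 123.0, 140.0], [747.0, 167.0, 188.0]]
clutter [[549.0, 351.0, 140.0], [601.0, 403.0, 213.0]]
```

```bash
cat >> h.py <<'E'
S0=np.array([592,20.6]); YAW=np.deg2rad(-9.0)
def sw(x,y,z): # shelf->world, z above surface
    c,s=np.cos(YAW),np.sin(YAW); return np.array([S0[0]+c*x-s*y,S0[1]+s*x+c*y,z])
def ws(p):
    c,s=np.cos(YAW),np.sin(YAW); d=np.asarray(p)[...,:2]-S0; return np.stack([c*d[...,0]+s*d[...,1],-s*d[...,0]+c*d[...,1]],-1)
def down(yawrel=0): # tool down, tool x along shelf +y
    return R.from_euler('xyz',[np.pi,0,YAW+np.pi/2+yawrel])
def horiz(flip=False): # tool z along shelf +y, tool y vertical
    z=np.array([-np.sin(YAW),np.cos(YAW),0]); y=np.array([0,0,-1. if flip else 1.]); return R.from_matrix(np.c_[np.cross(y,z),y,z])
def to(p,Rt,o=None):
    o=o or get_obs(); R0=R.from_euler('xyz',o["tcp_rot"]); 
    print("shift m",np.round(R0.inv().apply(np.asarray(p)-o["tool_pos"])/1000,4).tolist(),"turn deg",np.round((R0.inv()*Rt).as_rotvec(degrees=True),2).tolist())
def st():
    o=get_obs(); print(o["time"].round(2),"pos",np.round(o["tool_pos"],1),"shelf",np.round(ws(o["tool_pos"]),1),"rot",np.round(o["tcp_rot"],3),"q",np.round(o["joint_positions"],3),"F",np.round(o["contact_force"],1),"grip",o["grip_width"].round(1),o["finger_force"].round(1))
    open("log.txt","a").write(repr([o["joint_positions"].tolist(),o["tool_pos"].tolist(),o["tcp_rot"].tolist()])+"\n")
E
python3 -c "from h import *;st();to(sw(-47,32,290),down())"
python3 -m handwheel '[[[0,0,0],[0.1,-0.05,-0.05],1],[[0,0,-58.3],[0.53,-0.367,-0.064],1],[[0,0,-58.3],[0.53,-0.367,-0.064],1],[[0,0,-58.3],[0.53,-0.367,-0.064],1],[[0,0,-58.3],[0.53,-0.367,-0.064],1],[[0,0,-58.3],[0.53,-0.367,-0.064],1],[[0,0,-58.3],[0.53,-0.367,-0.064],1],[[0,0,-58.3],[0.53,-0.367,-0.064],1],[[0,0,-58.3],[0.53,-0.367,-0.064],1],[[0,0,-58.3],[0.53,-0.367,-0.064],1],[[0,0,-58.3],[0.53,-0.367,-0.064],1],[[0,0,-58.3],[0.53,-0.367,-0.064],1]]'
python3 -c "from h import *;st();to(sw(-47,32,290),down())"
```

```text
time: 1.3
tool_pos: [523.5, 17.4, 286.9]
tcp_rot: [-3.141, 0.0, 1.414]
contact_force: [0.3, -0.6, 0.1]
grip_width: 91.7
finger_force: 0.0Traceback (most recent call last):
  File "<string>", line 1, in <module>
    from h import *;st();to(sw(-47,32,290),down())
                    ~~^^
  File "h.py", line 29, in st
    o=get_obs(); print(o["time"].round(2),"pos",np.round(o["tool_pos"],1),"shelf",np.round(ws(o["tool_pos"]),1),"rot",np.round(o["tcp_rot"],3),"q",np.round(o["joint_positions"],3),"F",np.round(o["contact_force"],1),"grip",o["grip_width"].round(1),o["finger_force"].round(1))
                       ^^^^^^^^^^^^^^^
AttributeError: 'float' object has no attribute 'round'
Traceback (most recent call last):
  File "h.py", line 29, in st
    o=get_obs(); print(o["time"].round(2),"pos",np.round(o["tool_pos"],1),"shelf",np.round(ws(o["tool_pos"]),1),"rot",np.round(o["tcp_rot"],3),"q",np.round(o["joint_positions"],3),"F",np.round(o["contact_force"],1),"grip",o["grip_width"].round(1),o["finger_force"].round(1))
                       ^^^^^^^^^^^^^^^
AttributeError: 'float' object has no attribute 'round'
```

```bash
sed -i 's/o\["time"\].round(2)/round(float(o["time"]),2)/; s/o\["grip_width"\].round(1),o\["finger_force"\].round(1)/round(float(o["grip_width"]),1),round(float(o["finger_force"]),1)/' h.py
python3 -c "from h import *;st();to(sw(-47,32,290),down());to(sw(-47,32,170),down())"
```

```text
1.3 pos [523.5  17.4 286.9] shelf [-67.1 -13.9] rot [-3.141  0.     1.414] q [-0.113  0.3    1.417 -0.     1.424  0.044] F [ 0.3 -0.6  0.1] grip 91.7 0.0
shift m [0.0459, 0.0201, -0.0031] turn deg [-0.02, 0.02, -0.01]
shift m [0.0459, 0.0202, 0.1169] turn deg [-0.02, 0.02, -0.01]
```

```bash
python3 -m handwheel '[[[0,0,0],[0.046,0.02,-0.003],1],[[0,0,0],[0.046,0.02,0.04],1],[[0,0,0],[0.046,0.02,0.08],1],[[0,0,0],[0.046,0.02,0.12],1],[[0,0,0],[0.046,0.02,0.12],1]]' >/dev/null
python3 - <<'E'
from h import *
st(); to(sw(-47,32,113.5),down())
c=capture("wrist"); save(c,"w1.png")
c=capture("top"); save(c,"t1.png")
L=[(3.14159,)]
# kinematic fit
from scipy.optimize import least_squares
D=[([-1.321,.342,1.524,0,1.275,-.146],[202.435,-484.422,226.741])]+[(eval(l)[0],eval(l)[1]) for l in open("log.txt")]
def fk(q,p):
    z=lambda a:R.from_euler('z',a); y=lambda a:R.from_euler('y',a)
    a1,h,L2,e,L4,d6,off=p
    T=z(q[0]);P=T.apply([a1,off,h]);T=T*y(q[1]);P=P+T.apply([0,0,L2]);T=T*y(q[2]);P=P+T.apply([e,0,L4]);T=T*z(q[3])*y(q[4]);P=P+T.apply([0,0,d6]);T=T*z(q[5]);return P,T
f=lambda p:np.concatenate([fk(q,p)[0]-x for q,x in D]+[0.001*(p-[0,300,400,0,400,250,76])])
s=least_squares(f,[0,300,400,0,400,250,76]);print(s.x.round(1),np.abs(s.fun).max());
for q,x in D: print(fk(q,s.x)[1].as_euler('xyz').round(3))
E
```

```text
1.8 pos [546.3  57.9 161.6] shelf [-51.   29.7] rot [-3.130e+00  2.000e-03  1.414e+00] q [-0.034  0.452  1.543 -0.     1.158  0.123] F [-0.3  0.4  0.1] grip 91.8 0.0
shift m [0.0024, 0.0046, 0.048] turn deg [-0.68, 0.09, -0.0]
[ -0.  197.4 505.4  47.2 380.  291.1  76.4] 0.10541408708227494
[-3.142e+00  1.000e-03  1.967e+00]
[-3.141 -0.     2.984]
[-3.14  -0.012  2.984]
```

View pics/w1.png

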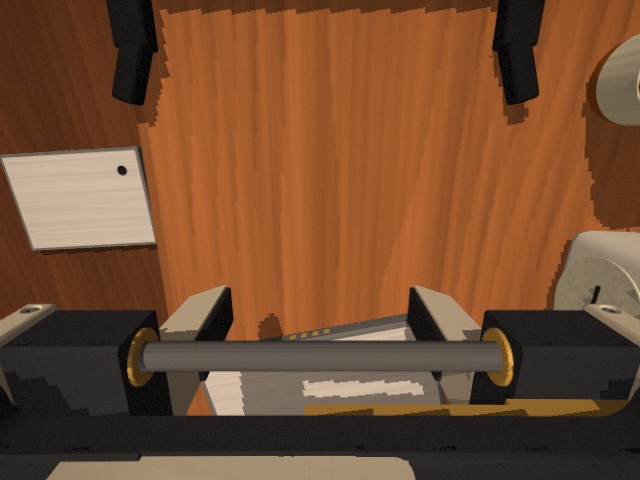

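The wrist view shows the fingers at (225,300) and (425,310), ahead of the reader's contact edge (brass at about (310,335)). The shelf is clear beneath them, so I descend and push.

```bash
python3 -m handwheel '[[[0,0,0],[0,0.002,0.02],1],[[0,0,0],[0,0.002,0.035],1],[[0,0,0],[0,0.002,0.046],1],[[0,0,0],[0,0.002,0.047],1],[[0,0,0],[0,0.002,0.047],1]]'
python3 -c "from h import *;st();to(sw(-49,-100,113.5),down())"
```

```text
time: 2.4
tool_pos: [552.7, 57.2, 121.3]
tcp_rot: [3.14, -0.0, 1.413]
contact_force: [-0.3, 0.2, 0.3]
grip_width: 91.9
finger_force: 0.0
2.4 pos [552.7  57.2 121.3] shelf [-44.6  30. ] rot [ 3.14  -0.     1.413] q [-0.035  0.5    1.587 -0.     1.053  0.123] F [-0.3  0.2  0.3] grip 91.9 0.0
shift m [-0.13, -0.0044, 0.0077] turn deg [0.11, -0.01, -0.03]
```

```bash
python3 -m handwheel '[[[0,0,0],[0,-0.002,0.008],1],[[0,0,0],[0,-0.003,0.008],1],[[0,0,0],[0,-0.004,0.008],1]]'
python3 -m handwheel '[[[0,0,0],[-0.012,0,0],1],[[0,0,0],[-0.024,0,0],1],[[0,0,0],[-0.036,0,0],1],[[0,0,0],[-0.048,0,0],1],[[0,0,0],[-0.06,0,0],1],[[0,0,0],[-0.072,0,0],1],[[0,0,0],[-0.084,0,0],1],[[0,0,0],[-0.096,0,0],1],[[0,0,0],[-0.108,0,0],1],[[0,0,0],[-0.116,0,0],1],[[0,0,0],[-0.12,0,0],1],[[0,0,0],[-0.12,0,0],1]]'
cat > rd.py <<'E'
from h import *
import sys
n=sys.argv[1]; c=capture(n); save(c,sys.argv[2]+".png"); W=cloud(c); im=c["image"].astype(int); z=W[...,2]
s=ws(W); sat=im.max(-1)-im.min(-1)
lo,hi=(float(a) for a in sys.argv[3:5])
m=(abs(s[...,0]+50)<130)&(s[...,1]<200)&(s[...,1]>-330)&(z>lo)&(z<hi)&(sat<40)&(im.min(-1)>110)
k,l,st_,_=cv2.connectedComponentsWithStats(m.astype(np.uint8)); i=1+np.argmax(st_[1:,4]); q=l==i
r=cv2.minAreaRect(s[q].astype(np.float32)); print("reader shelf",np.round(r[0],1),np.round(r[1],1),round(r[2],2),"z",np.median(z[q]).round(1),q.sum()); print("ext",s[q].min(0).round(1),s[q].max(0).round(1))
st()
E
python3 rd.py top t2 112 135
```

```text
time: 2.7
tool_pos: [547.8, 58.0, 112.1]
tcp_rot: [-3.142, 0.0, 1.413]
contact_force: [-0.8, 0.7, -0.4]
grip_width: 92.1
finger_force: 0.0
time: 3.9
tool_pos: [528.9, -61.3, 111.9]
tcp_rot: [-3.141, 0.001, 1.413]
contact_force: [0.8, -0.7, -0.4]
grip_width: 91.5
finger_force: 0.0
reader shelf [ -61.2 -204.7] [ 42.1 165.7] 89.76 z 122.3 915
ext [-144.  -225.8] [  21.6 -183.5]
3.95 pos [529.  -60.9 111.9] shelf [-49.5 -90.4] rot [-3.141  0.     1.413] q [-2.580e-01  4.760e-01  1.662e+00 -1.000e-03  1.004e+00 -1.000e-01] F [-0.4  0.  -0.3] grip 91.6 0.0
```

View pics/t2.png

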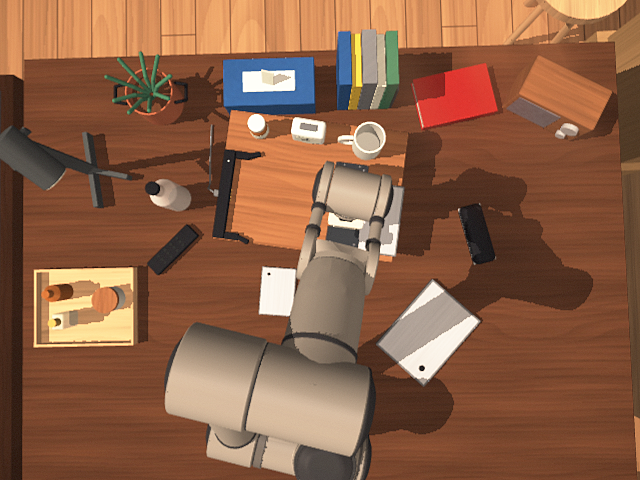

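The reader is now square to the shelf with its free edge at the open end (right edge at about x=404). The arm hides the rest. I push 35 mm further.

```bash

python3 -m handwheel '[[[0,0,0],[-0.008,0,0],1],[[0,0,0],[-0.016,0,0],1],[[0,0,0],[-0.024,0,0],1],[[0,0,0],[-0.030,0,0],1],[[0,0,0],[-0.034,0,0],1],[[0,0,0],[-0.035,0,0],1],[[0,0,0],[-0.035,0,0],1],[[0,0,0],[-0.03,0,0],1],[[0,0,0],[-0.025,0,-0.02],1],[[0,0,0],[-0.02,0,-0.06],1],[[0,0,0],[0.02,0,-0.1],1],[[0,0,0],[0.02,0,-0.14],1]]'
python3 rd.py top t3 112 135
python3 - <<'E'
from h import *
from scipy.optimize import least_squares
D=[([-1.321,.342,1.524,0,1.275,-.146],[202.435,-484.422,226.741])]+[(eval(l)[0],eval(l)[1]) for l in open("log.txt")]
def fk(q,p):
    z=lambda a:R.from_euler('z',a); y=lambda a:R.from_euler('y',a)
    a1,h,L2,e,L4,d6,off=p
    T=z(q[0]);P=T.apply([a1,off,h]);T=T*y(q[1]);P=P+T.apply([0,0,L2]);T=T*y(q[2]);P=P+T.apply([e,0,L4]);T=T*z(q[3])*y(q[4]);P=P+T.apply([0,0,d6]);T=T*z(q[5]-0)*z(np.pi/2);return P,T
f=lambda p:np.concatenate([fk(q,p)[0]-x for q,x in D]+[0.001*(p-[0,300,400,0,400,250,76])])
s=least_squares(f,[0,300,400,0,400,250,76]);print(s.x.round(1),np.abs(s.fun).max())
print(fk(D[0][0],s.x)[1].as_euler('xyz'))
lo=[-2.53,-.77,.04,-1,.28,-3.11];hi=[2.53,2.02,2.7,4.14,2.66,3.11]
rng=np.random.default_rng(0)
for d6 in(s.x[5],200):
  p=s.x.copy();p[1]+=d6-p[5];p[5]=d6
  for nm,flip in(("A",False),("B",True)):
   for xs,ys,z in((-60,-300,116),(-60,-228,116),(-60,-228,250)):
    tp=sw(xs,ys,z);Rt=horiz(flip);best=[]
    for k in range(25):
        g=lambda q:np.r_[(fk(q,p)[0]-tp)/300,((fk(q,p)[1]).inv()*Rt).as_rotvec()]
        r=least_squares(g,rng.uniform(lo,hi),bounds=(lo,hi))
        if r.cost<1e-6 and not any(np.abs(r.x-b).max()<.05 for b in best): best.append(r.x)
    print(int(d6),nm,xs,ys,z,[b.round(2).tolist() for b in best])
E
```

```text
time: 5.15
tool_pos: [531.7, -37.7, 252.6]
tcp_rot: [-3.139, -0.001, 1.415]
contact_force: [1.1, -0.4, 0.5]
grip_width: 91.8
finger_force: 0.0
reader shelf [ -59.9 -215.5] [168.   89.8] 0.01 z 122.4 2313
ext [-143.9 -260.5] [  24.1 -170.6]
5.2 pos [535.  -38.7 261.2] shelf [-47.  -67.5] rot [3.13  0.    1.416] q [-2.160e-01  3.320e-01  1.443e+00  1.000e-03  1.356e+00 -6.100e-02] F [ 1.7 -0.3  6.2] grip 91.8 0.0
[-4.000e-01  2.232e+02  5.080e+02  4.730e+01  3.795e+02  3.193e+02
  7.640e+01] 0.10801150716989594
[3.14100631e+00 8.62203435e-05 3.95796302e-01]
319 A -60 -300 116 [[-1.03, 1.2, 1.11, 0.89, 2.18, -2.53]]
319 A -60 -228 116 [[-0.96, 1.14, 1.29, 0.9, 2.06, -2.6]]
319 A -60 -228 250 [[-0.96, 0.94, 1.31, 0.99, 2.17, -2.43]]
319 B -60 -300 116 [[-1.03, 1.2, 1.11, 0.89, 2.18, 0.61]]
319 B -60 -228 116 [[-0.96, 1.14, 1.29, 0.9, 2.06, 0.54]]
319 B -60 -228 250 [[-0.96, 0.94, 1.31, 0.99, 2.17, 0.71]]
200 A -60 -300 116 [[-0.91, 0.92, 1.42, 0.99, 2.09, -2.49]]
200 A -60 -228 116 [[-0.83, 0.87, 1.55, 1.04, 2.0, -2.53]]
200 A -60 -228 250 [[-0.83, 0.67, 1.49, 1.15, 2.11, -2.28]]
200 B -60 -300 116 [[-0.91, 0.92, 1.42, 0.99, 2.09, 0.65]]
200 B -60 -228 116 [[-0.83, 0.87, 1.55, 1.04, 2.0, 0.61]]
200 B -60 -228 250 [[-0.83, 0.67, 1.49, 1.15, 2.11, 0.86]]
```

```bash
python3 - <<'E'
from h import *
c=capture("side"); save(c,"s3.png")
for n,c in(("top",dict(np.load("top0.npz"))),("side",c)):
    W=cloud(c); s=ws(W); z=W[...,2]; im=c["image"].astype(int)
    m=(z>20)&(z<60)&(s[...,0]>-250)&(s[...,0]<200)&(s[...,1]<-250)&(s[...,1]>-600)
    k,l,t,_=cv2.connectedComponentsWithStats(m.astype(np.uint8)); 
    for i in range(1,k):
        if t[i,4]>40:
            q=l==i; r=cv2.minAreaRect(s[q].astype(np.float32)); print(n,np.round(r[0]),np.round(r[1]),round(r[2],1),s[q].min(0).round(),s[q].max(0).round(),np.median(z[q]).round(1),t[i,4])
E
```

```text
top [ -55. -441.] [155.  61.] 23.5 [-133. -495.] [  22. -386.] 35.8 1358
side [ -61. -438.] [154.  66.] 23.3 [-138. -490.] [  17. -387.] 33.3 616
```

View pics/s3.png

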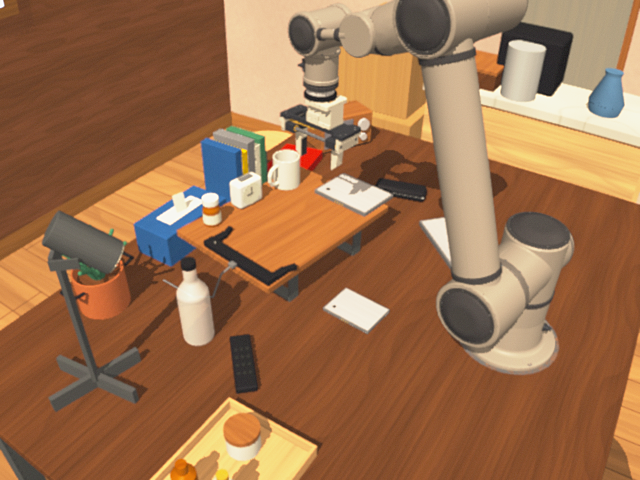

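The side view shows the gripper with its wide black bar along the closing line. The reader overhangs the open end at about (355,192), and the glasses case lies just behind it at (400,190). I'll grasp off-centre toward -x to keep the bar clear of the case.

```bash
python3 -c "from h import *;st();to(sw(-80,-300,360),horiz(True))"
```

```text
5.25 pos [535.1 -39.6 258.4] shelf [-46.8 -68.4] rot [3.130e+00 1.000e-03 1.416e+00] q [-0.217  0.334  1.448  0.     1.348 -0.062] F [0.7 0.  0.3] grip 91.8 0.0
shift m [-0.2316, -0.0325, -0.1019] turn deg [69.76, 69.07, 69.86]
```

```bash
python3 -m handwheel '[[[0,0,0],[-0.04,-0.005,-0.03],1],[[0,0,0],[-0.08,-0.01,-0.06],1],[[69.3,69.3,69.3],[-0.11,-0.015,-0.08],1],[[69.3,69.3,69.3],[-0.13,-0.02,-0.1],1],[[69.3,69.3,69.3],[-0.15,-0.025,-0.1],1],[[69.3,69.3,69.3],[-0.17,-0.03,-0.1],1],[[69.3,69.3,69.3],[-0.19,-0.033,-0.1],1],[[69.3,69.3,69.3],[-0.21,-0.033,-0.1],1],[[69.3,69.3,69.3],[-0.23,-0.033,-0.1],1],[[69.3,69.3,69.3],[-0.23,-0.033,-0.1],1],[[69.3,69.3,69.3],[-0.23,-0.033,-0.1],1],[[69.3,69.3,69.3],[-0.23,-0.033,-0.1],1]]'
python3 -c "from h import *;st();to(sw(-80,-300,360),horiz(True))"
```

```text
time: 6.45
tool_pos: [464.0, -263.2, 350.9]
tcp_rot: [-1.971, -0.266, 0.243]
contact_force: [-0.4, -0.2, -0.4]
grip_width: 91.8
finger_force: 0.0
6.45 pos [ 464.  -263.2  350.9] shelf [ -82.  -300.3] rot [-1.971 -0.266  0.243] q [-0.937  0.832  0.863  0.755  2.434  0.536] F [-0.4 -0.2 -0.4] grip 91.8 0.0
shift m [0.0043, -0.0074, -0.0037] turn deg [19.42, 19.43, 19.38]
```

```bash
python3 -m handwheel '[[[19.4,19.4,19.4],[0.004,-0.007,-0.004],1],[[19.4,19.4,19.4],[0.004,-0.007,-0.004],1],[[19.4,19.4,19.4],[0.004,-0.007,-0.004],1],[[19.4,19.4,19.4],[0.004,-0.007,-0.004],1],[[19.4,19.4,19.4],[0.004,-0.007,-0.004],1],[[19.4,19.4,19.4],[0.004,-0.007,-0.004],1]]' >/dev/null
python3 -c "from h import *;st();to(sw(-80,-266,220),horiz(True));to(sw(-80,-266,115.5),horiz(True))"
```

```text
7.05 pos [ 465.5 -263.3  360.5] shelf [ -80.5 -300.2] rot [-1.577 -0.006 -0.152] q [-1.053  0.848  1.136  1.094  2.368  0.944] F [-0.3  0.3  0.3] grip 91.7 0.0
shift m [-0.0002, 0.1403, 0.0351] turn deg [0.36, 0.31, 0.36]
shift m [-0.0008, 0.2448, 0.0358] turn deg [0.36, 0.31, 0.36]
```

```bash
python3 -m handwheel '[[[0.4,0.3,0.4],[0,0.03,0.02],1],[[0.4,0.3,0.4],[0,0.06,0.035],1],[[0.4,0.3,0.4],[0,0.1,0.035],1],[[0.4,0.3,0.4],[0,0.14,0.035],1],[[0.4,0.3,0.4],[0,0.14,0.035],1]]'
python3 rd.py top t4 112 135; python3 - <<'E'
from h import *
to(sw(-80,-266,115.5),horiz(True))
c=capture("side"); save(c,"s4.png")
E
```

```text
time: 7.55
tool_pos: [471.7, -228.4, 217.3]
tcp_rot: [-1.567, 0.006, -0.155]
contact_force: [0.0, 1.0, 0.2]
grip_width: 91.4
finger_force: 0.0
reader shelf [ -59.6 -198.8] [123.1 168.7] 89.73 z 122.4 3510
ext [-143.7 -260.6] [  25.1 -137.3]
7.6 pos [ 471.9 -229.   220. ] shelf [ -79.6 -265.3] rot [-1.568  0.002 -0.155] q [-1.021  0.993  1.279  0.925  2.194  0.659] F [ 0.  -0.5  0.5] grip 91.8 0.0
shift m [-0.0002, 0.1045, -0.001] turn deg [-0.17, 0.09, -0.14]
```

View pics/s4.png

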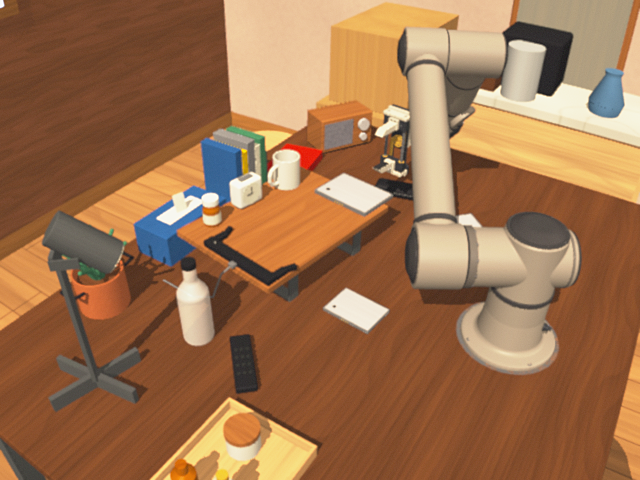

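The side view shows the gripper horizontal just beyond the reader's free edge, fingers one above the other at about (390,145). The reader lies flat at (355,192).

```bash
python3 -m handwheel '[[[0,0,0],[0,0.03,-0.002],1],[[0,0,0],[0,0.06,-0.002],1],[[0,0,0],[0,0.085,-0.002],1],[[0,0,0],[0,0.1,-0.002],1],[[0,0,0],[0,0.104,-0.002],1],[[0,0,0],[0,0.104,-0.002],1]]'
python3 -c "from h import *;st();to(sw(-80,-229,115.5),horiz(True))"
```

```text
time: 8.25
tool_pos: [471.2, -231.5, 117.8]
tcp_rot: [-1.57, 0.001, -0.158]
contact_force: [0.3, 0.1, 0.3]
grip_width: 91.7
finger_force: 0.0
8.25 pos [ 471.2 -231.5  117.8] shelf [ -79.9 -267.9] rot [-1.57e+00  1.00e-03 -1.58e-01] q [-1.024  1.153  1.246  0.857  2.113  0.537] F [0.3 0.1 0.3] grip 91.7 0.0
shift m [-0.0001, 0.0023, 0.0389] turn deg [-0.07, -0.04, -0.04]
```

```bash
python3 -m handwheel '[[[0,0,0],[0,0.002,0.012],1],[[0,0,0],[0,0.002,0.026],1],[[0,0,0],[0,0.002,0.036],1],[[0,0,0],[0,0.002,0.039],1],[[0,0,0],[0,0.002,0.039],1]]'
python3 -m handwheel '[[[0,0,0],[0,0,0],0.5],[[0,0,0],[0,0,0],0.4],[[0,0,0],[0,0,0],0.3],[[0,0,0],[0,0,0],0.2],[[0,0,0],[0,0,0],0.2],[[0,0,0],[0,0,0],0.2]]'
python3 rd.py top t5 112 135
```

```text
time: 8.75
tool_pos: [477.2, -192.1, 115.3]
tcp_rot: [-1.569, 0.002, -0.157]
contact_force: [0.6, -0.1, -0.1]
grip_width: 91.8
finger_force: 0.0
time: 9.35
tool_pos: [477.0, -192.7, 114.7]
tcp_rot: [-1.568, 0.002, -0.158]
contact_force: [0.5, 0.3, 0.0]
grip_width: 48.4
finger_force: 0.0
reader shelf [ -59.6 -198.8] [168.3 122.8] 0.03 z 122.4 3384
ext [-143.7 -260.1] [  24.5 -137.3]
9.4 pos [ 476.9 -192.6  114.7] shelf [ -80.3 -228.6] rot [-1.568  0.002 -0.158] q [-0.986  1.129  1.339  0.867  2.051  0.498] F [-0.3  0.2 -0.4] grip 44.4 0.0
```

```bash
python3 -m handwheel '[[[0,0,0],[0,-0.0005,0],0.1],[[0,0,0],[0,-0.0005,0],0],[[0,0,0],[0,-0.0005,0],0],[[0,0,0],[0,-0.0005,0],0],[[0,0,0],[0,-0.0005,0],0],[[0,0,0],[0,-0.0005,0],0],[[0,0,0],[0,-0.0005,0],0]]'
python3 rd.py top t6 112 135
```

```text
time: 10.1
tool_pos: [477.0, -192.6, 115.5]
tcp_rot: [-1.568, 0.002, -0.158]
contact_force: [-0.4, -0.2, 3.0]
grip_width: 11.0
finger_force: 30.0
reader shelf [ -59.2 -198.6] [168.5 122.7] 0.23 z 122.4 3372
ext [-143.7 -260.2] [  25.2 -137.4]
10.15 pos [ 477.  -192.6  115.5] shelf [ -80.3 -228.6] rot [-1.568  0.002 -0.158] q [-0.986  1.127  1.339  0.867  2.052  0.499] F [0.7 0.6 2.3] grip 11.2 30.0
```

```bash
python3 -m handwheel '[[[0,0,0],[0,-0.005,0],0],[[0,0,0],[0,-0.015,0],0],[[0,0,0],[0,-0.03,0],0],[[0,0,0],[0,-0.05,0],0],[[0,0,0],[0,-0.07,0],0],[[0,0,0],[0,-0.09,0],0],[[0,0,0],[0,-0.11,0],0],[[0,0,0],[0,-0.125,0],0],[[0,0,0],[0,-0.14,0],0],[[0,0,0],[0,-0.145,0],0],[[0,0,0],[0,-0.145,0],0]]'
python3 - <<'E'
from h import *
st(); c=capture("top"); save(c,"t7.png"); W=cloud(c); s=ws(W); z=W[...,2]; im=c["image"].astype(int)
m=(z>230)&(z<300)&(s[...,1]>-225)&(s[...,1]<0)&(abs(s[...,0]+60)<130)&(im.min(-1)>110)
P=np.c_[s[m],z[m]]; print(m.sum(),P.min(0).round(),P.max(0).round()); A=np.c_[P[:,:2],np.ones(len(P))]; print(np.linalg.lstsq(A,P[:,2],rcond=None)[0].round(4)); print(cv2.minAreaRect(P[:,:2].astype(np.float32)))
E
```

```text
time: 11.25
tool_pos: [477.3, -193.0, 260.7]
tcp_rot: [-1.57, 0.002, -0.158]
contact_force: [-0.1, 0.2, -2.2]
grip_width: 10.6
finger_force: 30.0
11.25 pos [ 477.3 -193.   260.7] shelf [ -79.9 -228.9] rot [-1.57   0.002 -0.158] q [-0.986  0.898  1.364  0.965  2.175  0.687] F [-0.1  0.2 -2.2] grip 10.6 30.0
3254 [-143. -225.  261.] [  25. -138.  274.]
[-2.400000e-03 -5.000000e-04  2.673684e+02]
((-58.945831298828125, -181.400634765625), (87.19347381591797, 168.4054412841797), 89.94014739990234)
```

The reader is held flat. Now I flip it about the tool axis.

```bash
python3 -m handwheel '[[[0,0,-4],[0,0,0],0],[[0,0,-11],[0,0,0],0],[[0,0,-19],[0,0,0],0],[[0,0,-27],[0,0,0],0],[[0,0,-35],[0,0,0],0],[[0,0,-43],[0,0,0],0],[[0,0,-51],[0,0,0],0],[[0,0,-59],[0,0,0],0],[[0,0,-67],[0,0,0],0],[[0,0,-75],[0,0,0],0],[[0,0,-83],[0,0,0],0],[[0,0,-90],[0,0,0],0]]'
python3 -m handwheel '[[[0,0,-8],[0,0,0],0],[[0,0,-16],[0,0,0],0],[[0,0,-24],[0,0,0],0],[[0,0,-32],[0,0,0],0],[[0,0,-40],[0,0,0],0],[[0,0,-48],[0,0,0],0],[[0,0,-56],[0,0,0],0],[[0,0,-64],[0,0,0],0],[[0,0,-72],[0,0,0],0],[[0,0,-80],[0,0,0],0],[[0,0,-87],[0,0,0],0],[[0,0,-90],[0,0,0],0]]'
python3 -m handwheel '[[[0,0,0],[0,0,0],0],[[0,0,0],[0,0,0],0]]' >/dev/null
cat > pl.py <<'E'
from h import *
import sys
st(); to(sw(-29,-229,200),horiz(False)); c=capture("top"); save(c,sys.argv[1]); W=cloud(c); s=ws(W); z=W[...,2]; im=c["image"].astype(int); h=get_obs()["tool_pos"][2]
m=(z>h-30)&(z<h+40)&(s[...,1]>-222)&(s[...,1]<0)&(abs(s[...,0]+70)<135)
k,l,t,_=cv2.connectedComponentsWithStats(m.astype(np.uint8)); m=l==1+np.argmax(t[1:,4])
P=np.c_[s[m],z[m]]; print(m.sum(),P.min(0).round(),P.max(0).round()); A=np.c_[P[:,:2],np.ones(len(P))]; print(np.linalg.lstsq(A,P[:,2],rcond=None)[0].round(4)); print(cv2.minAreaRect(P[:,:2].astype(np.float32)))
E
python3 pl.py t8.png
```

```text
time: 12.5
tool_pos: [477.2, -192.9, 259.2]
tcp_rot: [0.408, -1.567, -2.137]
contact_force: [0.7, -0.8, -2.5]
grip_width: 10.6
finger_force: 30.0
time: 13.7
tool_pos: [477.3, -192.9, 259.2]
tcp_rot: [1.567, 0.0, 2.983]
contact_force: [0.4, -0.1, -2.2]
grip_width: 11.2
finger_force: 30.0
13.9 pos [ 477.2 -193.   259.6] shelf [ -79.9 -228.9] rot [ 1.568 -0.005  2.983] q [-0.986  0.901  1.365  0.964  2.175 -2.453] F [-0.1 -0.2 -1.1] grip 10.5 30.0
shift m [-0.0512, -0.0594, -0.0003] turn deg [0.18, 0.07, -0.28]
3281 [-184. -222.  255.] [ -14. -137.  274.]
[-3.500000e-03 -4.300000e-03  2.654925e+02]
((-99.11447143554688, -179.27743530273438), (85.27529907226562, 170.15264892578125), 89.87762451171875)
```

View pics/t8.png

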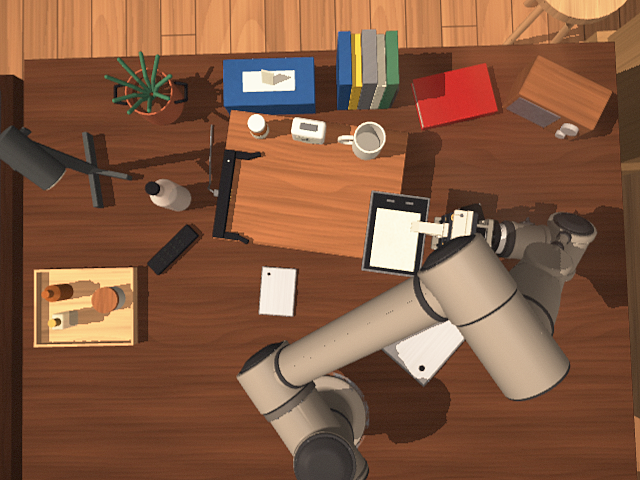

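The top view shows the reader screen-up in the fingers at (397,233), past the shelf's open end, with everything else undisturbed. I shift it sideways over the dock line and lower it.

```bash
python3 -m handwheel '[[[0.2,0.1,-0.3],[-0.02,-0.01,0],0],[[0.2,0.1,-0.3],[-0.04,-0.03,0.002],0],[[0.2,0.1,-0.3],[-0.049,-0.055,0.002],0],[[0.2,0.1,-0.3],[-0.049,-0.08,0.002],0],[[0.2,0.1,-0.3],[-0.049,-0.105,0.002],0],[[0.2,0.1,-0.3],[-0.049,-0.122,0.002],0],[[0.2,0.1,-0.3],[-0.049,-0.132,0.002],0],[[0.2,0.1,-0.3],[-0.049,-0.138,0.002],0],[[0.2,0.1,-0.3],[-0.049,-0.140,0.002],0],[[0.2,0.1,-0.3],[-0.049,-0.140,0.002],0]]'
python3 pl.py t9.png; python3 -c "from h import *;to(sw(-31,-227,115.5),horiz(False))"
```

```text
time: 14.95
tool_pos: [525.8, -198.5, 120.6]
tcp_rot: [1.572, 0.004, 2.985]
contact_force: [0.2, 1.1, -2.2]
grip_width: 11.4
finger_force: 30.0
14.95 pos [ 525.8 -198.5  120.6] shelf [ -31.1 -226.8] rot [1.572 0.004 2.985] q [-0.932  1.159  1.21   0.958  2.08  -2.537] F [ 0.2  1.1 -2.2] grip 11.4 30.0
shift m [-0.0024, 0.0794, -0.0023] turn deg [-0.09, -0.04, 0.2]
8403 [-158. -222.  103.] [ 65.  -0. 135.]
[-1.900e-03 -8.110e-02  1.071e+02]
((-46.68952178955078, -110.95569610595703), (221.9047393798828, 223.36160278320312), 89.99207305908203)
shift m [-0.0, -0.0054, -0.0002] turn deg [-0.11, -0.04, 0.22]
```

```bash
python3 -m handwheel '[[[0,0,0],[0,-0.0015,0],0],[[0,0,0],[0,-0.003,0],0],[[0,0,0],[0,-0.004,0],0],[[0,0,0],[0,-0.0045,0],0],[[0,0,0],[0,-0.0045,0],0]]'
python3 -c "from h import *;st()"; python3 -m handwheel '[[[0,0,0],[0,-0.0005,0],0],[[0,0,0],[0,-0.001,0],0],[[0,0,0],[0,-0.001,0],0]]';python3 -c "from h import *;st()"
```

```text
time: 15.5
tool_pos: [525.7, -198.4, 115.8]
tcp_rot: [1.571, 0.003, 2.985]
contact_force: [0.3, -0.3, -1.2]
grip_width: 10.7
finger_force: 30.0
15.5 pos [ 525.7 -198.4  115.8] shelf [ -31.2 -226.7] rot [1.571 0.003 2.985] q [-0.932  1.167  1.208  0.956  2.077 -2.542] F [ 0.3 -0.3 -1.2] grip 10.7 30.0
time: 15.8
tool_pos: [525.7, -198.4, 115.6]
tcp_rot: [1.571, 0.004, 2.985]
contact_force: [0.5, 0.1, 5.6]
grip_width: 11.0
finger_force: 30.0
15.8 pos [ 525.7 -198.4  115.6] shelf [ -31.2 -226.7] rot [1.571 0.004 2.985] q [-0.932  1.168  1.207  0.956  2.078 -2.543] F [0.5 0.1 5.6] grip 11.0 30.0
```

```bash
python3 -m handwheel '[[[0,0,0],[0,0.0003,0],0.13],[[0,0,0],[0,0.0003,0],0.2],[[0,0,0],[0,0.0003,0],0.4],[[0,0,0],[0,0.0003,0],0.6],[[0,0,0],[0,0.0003,0],0.8],[[0,0,0],[0,0.0003,0],1],[[0,0,0],[0,0.0003,0],1],[[0,0,0],[0,0.0003,0],1],[[0,0,0],[0,0.0003,0],1],[[0,0,0],[0,0.0003,0],1],[[0,0,0],[0,0.0003,0],1]]'
cat > sc.py <<'E'
from h import *
import sys
for n in sys.argv[1:]:
    c=capture(n); save(c,"scr_%s_%d.png"%(n,int(100*get_obs()["time"]))); W=cloud(c); s=ws(W); z=W[...,2]; im=c["image"].astype(int)
    sat=im.max(-1)-im.min(-1)
    m=(abs(s[...,0]+50)<115)&(s[...,1]<215)&(s[...,1]>-275)&(z>112)&(z<134)&(sat<45)
    k,l,t,_=cv2.connectedComponentsWithStats(m.astype(np.uint8)); q=l==1+np.argmax(t[1:,4])
    r=cv2.minAreaRect(s[q].astype(np.float32)); print(n,"reader",np.round(r[0],1),np.round(r[1],1),round(r[2],2),q.sum(),s[q].min(0).round(1),s[q].max(0).round(1),"z",np.percentile(z[q],[5,50,95]).round(1))
st()
E
python3 sc.py top side; python3 -c "from h import *;to(sw(-80,-228,115.5),horiz(False));to(sw(-80,-268,117),horiz(False))"
```

```text
time: 16.9
tool_pos: [525.7, -198.4, 114.9]
tcp_rot: [1.572, 0.003, 2.985]
contact_force: [-0.1, 0.8, -0.8]
grip_width: 86.1
finger_force: 0.0
top reader [ -50.5 -197.2] [170.1 123.7] 0.03 3397 [-135.5 -259. ] [  34.6 -135.4] z [118.8 122.5 126.3]
side reader [ -54.4 -196.5] [176.8 132.7] 0.38 1495 [-142.6 -263.2] [  34.4 -130.4] z [116.3 120.2 123.4]
17.0 pos [ 525.7 -198.3  114.9] shelf [ -31.2 -226.6] rot [1.572 0.003 2.985] q [-0.932  1.168  1.207  0.955  2.076 -2.543] F [1. 1. 0.] grip 90.4 0.0
shift m [0.0488, 0.0007, -0.0013] turn deg [-0.07, -0.04, 0.16]
shift m [0.0488, 0.0022, -0.0413] turn deg [-0.07, -0.04, 0.16]
```

```bash
python3 -m handwheel '[[[0,0,0],[0.02,0.001,-0.002],1],[[0,0,0],[0.04,0.002,-0.01],1],[[0,0,0],[0.049,0.002,-0.022],1],[[0,0,0],[0.049,0.002,-0.034],1],[[0,0,0],[0.049,0.002,-0.041],1],[[0,0,0],[0.049,0.002,-0.041],1],[[0,0,0],[0.049,0.03,-0.041],1],[[0,0,0],[0.049,0.07,-0.041],1],[[0,0,0],[0.049,0.11,-0.041],1],[[0,0,0],[0.049,0.16,-0.05],1],[[0,0,0],[0.049,0.21,-0.05],1],[[0,0,0],[0.049,0.25,-0.05],1]]'
python3 sc.py top; python3 -c "from h import *;to(sw(-50.5,-300,370),down())"
```

```text
time: 18.2
tool_pos: [469.0, -239.2, 367.5]
tcp_rot: [1.573, 0.005, 2.986]
contact_force: [0.5, -0.6, 0.5]
grip_width: 91.9
finger_force: 0.0
top reader [ -50.5 -197.1] [170.  123.6] 0.06 3498 [-135.5 -259. ] [  34.6 -135.3] z [118.9 122.5 126.2]
18.25 pos [ 468.9 -239.2  373. ] shelf [ -81.  -275.8] rot [1.579 0.013 2.988] q [-1.032  0.803  1.194  1.1    2.342 -2.207] F [ 0.1 -0.6  5.2] grip 91.8 0.0
shift m [-0.0304, -0.0036, -0.0242] turn deg [69.38, -68.73, 70.17]
```

```bash
python3 -m handwheel '[[[69,-69,69.5],[-0.03,-0.004,-0.01],1],[[69,-69,69.5],[-0.03,-0.004,-0.024],1],[[69,-69,69.5],[-0.03,-0.004,-0.024],1],[[69,-69,69.5],[-0.03,-0.004,-0.024],1],[[69,-69,69.5],[-0.03,-0.004,-0.024],1],[[69,-69,69.5],[-0.03,-0.004,-0.024],1],[[69,-69,69.5],[-0.03,-0.004,-0.024],1],[[69,-69,69.5],[-0.03,-0.004,-0.024],1],[[69,-69,69.5],[-0.03,-0.004,-0.024],1],[[69,-69,69.5],[-0.03,-0.004,-0.024],1],[[69,-69,69.5],[-0.03,-0.004,-0.024],1],[[69,-69,69.5],[-0.03,-0.004,-0.024],1]]'
python3 -c "from h import *;st();to(sw(-50.5,-300,370),down())"
```

```text
time: 19.45
tool_pos: [495.0, -267.7, 361.9]
tcp_rot: [2.958, -0.153, 1.595]
contact_force: [0.0, 0.2, -0.9]
grip_width: 91.7
finger_force: 0.0
19.45 pos [ 495.  -267.7  361.9] shelf [ -50.7 -300. ] rot [ 2.958 -0.153  1.595] q [-0.768  0.309  1.229  0.237  1.58  -0.772] F [ 0.   0.2 -0.9] grip 91.7 0.0
shift m [0.0012, 0.0017, -0.0079] turn deg [9.7, -9.64, 9.51]
```

```bash
python3 -m handwheel '[[[9.7,-9.6,9.5],[0.001,0.002,-0.008],1],[[9.7,-9.6,9.5],[0.001,0.002,-0.008],1],[[9.7,-9.6,9.5],[0.001,0.002,-0.008],1],[[9.7,-9.6,9.5],[0.001,0.002,-0.008],1]]' >/dev/null
python3 -c "from h import *;st();to(sw(-50.5,-285,114),down())"
```

```text
19.85 pos [ 496.  -267.3  368.5] shelf [ -49.8 -299.4] rot [ 3.14  -0.008  1.421] q [-0.634  0.356  1.121  0.007  1.667 -0.484] F [-0.4  0.6 -0.3] grip 91.9 0.0
shift m [0.0125, -0.0009, 0.2546] turn deg [0.07, -0.43, 0.44]
```

```bash
python3 -m handwheel '[[[0,-0.2,0.2],[0.012,-0.001,0.04],1],[[0,-0.2,0.2],[0.012,-0.001,0.08],1],[[0,-0.2,0.2],[0.012,-0.001,0.12],1],[[0,-0.2,0.2],[0.012,-0.001,0.16],1],[[0,-0.2,0.2],[0.012,-0.001,0.2],1],[[0,-0.2,0.2],[0.012,-0.001,0.23],1],[[0,-0.2,0.2],[0.012,-0.001,0.25],1],[[0,-0.2,0.2],[0.012,-0.001,0.254],1],[[0,-0.2,0.2],[0.012,-0.001,0.254],1],[[0,-0.2,0.2],[0.012,-0.001,0.254],1]]'
python3 -c "from h import *;st();to(sw(-50.5,-50,114),down())"
```

```text
time: 20.85
tool_pos: [496.9, -255.9, 116.6]
tcp_rot: [3.138, -0.001, 1.413]
contact_force: [-0.0, 0.6, 0.0]
grip_width: 91.2
finger_force: 0.0
20.85 pos [ 496.9 -255.9  116.6] shelf [ -50.6 -288. ] rot [ 3.138e+00 -1.000e-03  1.413e+00] q [-0.614  0.51   1.584  0.003  1.045 -0.458] F [-0.   0.6  0. ] grip 91.2 0.0
shift m [0.238, -0.0, 0.0029] turn deg [0.18, -0.08, -0.05]
```

```bash
python3 -m handwheel '[[[0,0,0],[0,0,0.0025],1],[[0,0,0],[0.01,0,0.0025],1],[[0,0,0],[0.02,0,0.0025],1],[[0,0,0],[0.03,0,0.0025],1],[[0,0,0],[0.04,0,0.0025],1],[[0,0,0],[0.05,0,0.0025],1],[[0,0,0],[0.06,0,0.0025],1],[[0,0,0],[0.072,0,0.0025],1],[[0,0,0],[0.084,0,0.0025],1],[[0,0,0],[0.096,0,0.0025],1],[[0,0,0],[0.108,0,0.0025],1],[[0,0,0],[0.12,0,0.0025],1]]'
python3 -c "from h import *;st()"
python3 -m handwheel '[[[0,0,0],[0.012,0,0],1],[[0,0,0],[0.024,0,0],1],[[0,0,0],[0.036,0,0],1],[[0,0,0],[0.048,0,0],1],[[0,0,0],[0.06,0,0],1],[[0,0,0],[0.072,0,0],1],[[0,0,0],[0.084,0,0],1],[[0,0,0],[0.096,0,0],1],[[0,0,0],[0.108,0,0],1],[[0,0,0],[0.12,0,0],1],[[0,0,0],[0.128,0,0],1],[[0,0,0],[0.13,0,0],1]]'
python3 sc.py top side
```

```text
time: 22.05
tool_pos: [515.4, -135.5, 113.0]
tcp_rot: [3.141, -0.002, 1.414]
contact_force: [-0.4, -2.8, 1.5]
grip_width: 91.5
finger_force: 1.1
22.05 pos [ 515.4 -135.5  113. ] shelf [ -51.2 -166.2] rot [ 3.141e+00 -2.000e-03  1.414e+00] q [-0.402  0.474  1.66   0.002  1.007 -0.246] F [-0.4 -2.8  1.5] grip 91.5 1.1
time: 23.25
tool_pos: [535.8, -7.1, 113.2]
tcp_rot: [3.141, -0.002, 1.415]
contact_force: [0.7, -1.3, -0.3]
grip_width: 91.9
finger_force: 0.5
top reader [-49.9 172.2] [ 85.7 223.3] 89.9 1328 [-161.6  129.2] [ 61.7 215. ] z [120.8 128.3 132.3]
side reader [-55.4  29.7] [170.1 145.9] 0.0 2008 [-140.4  -43.3] [ 29.7 102.6] z [116.7 120.1 123.1]
23.35 pos [535.8  -7.8 113.2] shelf [-51.1 -36.8] rot [ 3.141e+00 -2.000e-03  1.414e+00] q [-0.159  0.478  1.652  0.002  1.01  -0.003] F [-0.7 -0.  -0. ] grip 91.6 0.0
```

```bash
python3 -m handwheel '[[[0,0,0],[0.008,-0.0005,0],1],[[0,0,0],[0.016,-0.001,0],1],[[0,0,0],[0.024,-0.001,0],1],[[0,0,0],[0.032,-0.001,0],1],[[0,0,0],[0.04,-0.001,0],1],[[0,0,0],[0.048,-0.001,0],1],[[0,0,0],[0.056,-0.001,0],1],[[0,0,0],[0.064,-0.001,0],1],[[0,0,0],[0.072,-0.001,0],1],[[0,0,0],[0.078,-0.001,0],1],[[0,0,0],[0.082,-0.001,0],1],[[0,0,0],[0.082,-0.001,0],1]]'
python3 sc.py top side
```

```text
time: 24.55
tool_pos: [547.7, 73.6, 113.4]
tcp_rot: [3.14, -0.002, 1.414]
contact_force: [0.9, -0.0, 0.1]
grip_width: 91.5
finger_force: 0.0
top reader [-47.7 172.1] [ 85.6 217.2] 89.95 1510 [-156.3  129.2] [ 60.9 215. ] z [119.3 127.4 132. ]
side reader [-52.9 126.4] [177.2 221.3] 90.0 3160 [-163.6   37.8] [ 57.7 215. ] z [117.3 121.2 129.7]
24.65 pos [547.6  73.  113.5] shelf [-52.   44.9] rot [ 3.140e+00 -2.000e-03  1.414e+00] q [-0.007  0.504  1.605  0.002  1.031  0.149] F [0.9 0.1 0.3] grip 91.8 0.0
```

```bash
python3 -m handwheel '[[[0,0,0],[0.002,0,0],1],[[0,0,0],[0.004,0,0],1],[[0,0,0],[0.006,0,0],1],[[0,0,0],[0.008,0,0],1],[[0,0,0],[0.0085,0,0],1]]'
python3 -c "from h import *;st()"
python3 -m handwheel '[[[0,0,0],[0.001,0,0],1],[[0,0,0],[0.002,0,0],1],[[0,0,0],[0.002,0,0],1]]'
python3 -m handwheel '[[[0,0,0],[0.001,0,0],1],[[0,0,0],[0.002,0,0],1],[[0,0,0],[0.002,0,0],1]]'
python3 -c "from h import *;st()"
```

```text
time: 25.15
tool_pos: [549.0, 81.5, 113.5]
tcp_rot: [3.14, -0.002, 1.414]
contact_force: [0.1, -1.4, 1.0]
grip_width: 92.0
finger_force: 0.8
25.15 pos [549.   81.5 113.5] shelf [-52.   53.4] rot [ 3.140e+00 -2.000e-03  1.414e+00] q [0.008 0.508 1.598 0.002 1.034 0.165] F [ 0.1 -1.4  1. ] grip 92.0 0.8
time: 25.45
tool_pos: [549.2, 82.9, 113.5]
tcp_rot: [3.14, -0.001, 1.414]
contact_force: [-0.2, -3.8, 1.9]
grip_width: 91.8
finger_force: 2.3
time: 25.75
tool_pos: [549.3, 83.0, 113.5]
tcp_rot: [3.141, 0.002, 1.414]
contact_force: [-1.8, -12.4, 2.4]
grip_width: 92.0
finger_force: 6.3
25.75 pos [549.3  83.  113.5] shelf [-52.   54.9] rot [3.141e+00 2.000e-03 1.414e+00] q [ 0.013  0.51   1.595 -0.003  1.037  0.172] F [ -1.8 -12.4   2.4] grip 92.0 6.3
```

```bash
python3 -m handwheel '[[[0,0,0],[0.001,0,0],1],[[0,0,0],[0.001,0,0],1],[[0,0,0],[-0.004,0,0],1],[[0,0,0],[-0.012,0,0],1],[[0,0,0],[-0.03,0,0],1],[[0,0,0],[-0.05,0,0],1],[[0,0,0],[-0.06,0,-0.04],1],[[0,0,0],[-0.08,0,-0.08],1],[[0,0,0],[-0.12,0,-0.12],1],[[0,0,0],[-0.16,0,-0.14],1],[[0,0,0],[-0.2,0,-0.14],1],[[0,0,0],[-0.24,0,-0.14],1]]'
python3 -m handwheel '[[[0,0,0],[-0.03,0,0],1],[[0,0,0],[-0.06,0,0],1],[[0,0,0],[-0.06,0,0],1],[[0,0,0],[-0.06,0,0],1]]'
python3 - <<'E'
from h import *
st()
for n in("top","side"):
    c=capture(n); save(c,"end_%s.png"%n); W=cloud(c); s=ws(W); z=W[...,2]; im=c["image"].astype(int)
    m=(abs(s[...,0]+50)<120)&(s[...,1]>30)&(s[...,1]<120)&(z>113)&(z<130)&(im.max(-1)-im.min(-1)<45)
    q=s[m]; print(n,q.min(0),q.max(0),cv2.minAreaRect(q.astype(np.float32)),np.median(z[m]))
    P=np.c_[q,z[m]]; print(np.linalg.lstsq(np.c_[q,np.ones(len(q))],z[m],rcond=None)[0])
    if n=="top":
        i=c["image"]; cv2.imwrite("pics/endcrop.png",cv2.resize(i[90:270,190:420,::-1],None,fx=3,fy=3,interpolation=cv2.INTER_CUBIC))
E
```

```text
time: 26.95
tool_pos: [511.8, -153.3, 254.2]
tcp_rot: [3.138, -0.002, 1.414]
contact_force: [1.4, -0.6, -0.4]
grip_width: 92.0
finger_force: 0.0
time: 27.35
tool_pos: [502.2, -211.2, 252.6]
tcp_rot: [3.141, -0.003, 1.412]
contact_force: [-0.2, -0.5, -0.1]
grip_width: 91.9
finger_force: 0.0
27.35 pos [ 502.2 -211.2  252.6] shelf [ -52.4 -243. ] rot [ 3.141e+00 -3.000e-03  1.412e+00] q [-0.541  0.36   1.425  0.003  1.357 -0.383] F [-0.2 -0.5 -0.1] grip 91.9 0.0
top [-136.67396059   64.80664449] [ 32.16160948 119.95671047] ((-52.25477981567383, 92.38814544677734), (55.13002395629883, 168.84022521972656), 89.97919464111328) 122.59841959235041
[-1.42427987e-03  1.71055672e-02  1.20897675e+02]
side [-141.49446759   66.42355809] [ 30.03460435 119.90502429] ((-55.74266815185547, 93.20774841308594), (53.35353469848633, 171.51463317871094), 89.92321014404297) 120.19289116320022
[3.24932814e-03 1.21942279e-02 1.19160342e+02]
```

View pics/endcrop.png

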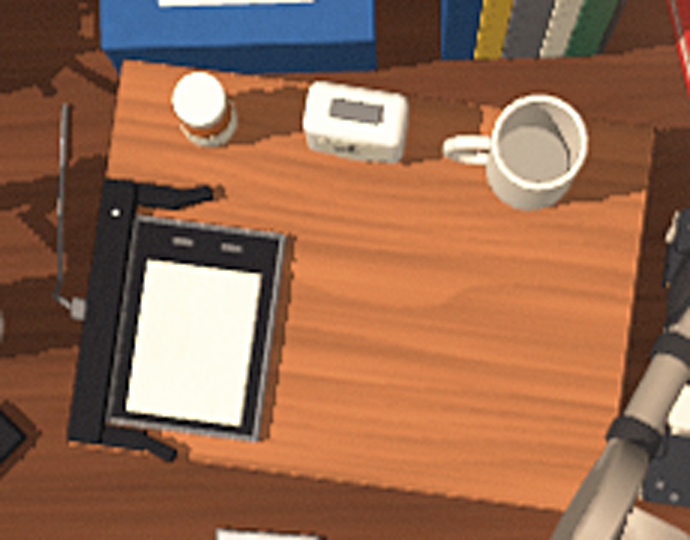

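The crop shows the reader screen-up and square against the dock's back wall (wall at x≈100 to 130 px, reader (110–285, 215–440)). Mug, clock and jar are in place. One last flatness check on interior pixels, then I hand in.

```bash
python3 - <<'E'
from h import *
from plant import close_job
c=capture("top"); W=cloud(c); s=ws(W); z=W[...,2]
m=(abs(s[...,0]+51)<70)&(s[...,1]>75)&(s[...,1]<178)
sl=np.linalg.lstsq(np.c_[s[m],np.ones(m.sum())],z[m],rcond=None)[0]; print(sl,np.median(z[m]))
if np.hypot(*sl[:2])<0.03: print(close_job())
E
```

```text
[ 7.27410401e-04 -1.06613710e-03  1.22952088e+02] 122.77060960143501
the job is handed in; nothing more can be done
None
```

The job is handed in: the e-reader was flipped screen-up without dropping and pushed home into the dock until it stalled at 12 N. The last pictures put it flat, square and about 2 mm off centre, with mug, clock and jar where they were and no contact felt with anything else. It took about 27 s, and I have no judge's verdict.

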